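Slide a glass strip out to its cut line

TASK

With the fingertips only, gently push the blue glass strip along beside the wooden batten, towards the robot's right, until the black line drawn across it lies right over the right-hand edge of the board, so that the marked end sticks out ready to be snapped off. Leave the strip lying flat, straight along the batten and at rest, without gripping or lifting it at any time, and do not disturb the red glass, the tin of nails, the pliers or the hammer.

Things in the scene. Friction and masses are not known exactly. Their poses are not given: they have to be found in the camera images.
- board: Brown particle-board glazing board fixed to the table, 260 (x) x 440 (y) x 40 mm high. Origin: centre of its underside, on the table. Its y axis runs along its length (roughly to the robot's left), its x axis away from the robot. A wooden batten 22 mm wide and 14 mm high (top 54 mm above the table) is fixed along the whole middle of its top, at board x = 0, along y, leaving a lane on each side; one glass strip lies in each lane, which one varies.
- board_edge (a point): Middle of the top edge of the board's right-hand end (board x 0, y -220 mm, 40 mm above the table). Axes parallel to the board's: +y points back over the board, -y out into the open; the edge runs along x, straight across both lanes.
- blue_glass: The strip to push: flat blue glass, 90 mm wide (x) x 180 mm long (y) x 6 mm thick, about 0.24 kg, loose and flat on the board in one of the two lanes, nearly parallel to the batten, about 4 to 20 mm from it. Origin: centre of its underside. Its ends lie at its own y = -90 (right end, the one to stick out) and y = +90 mm (left end, where it can be pushed). It slides with ordinary friction (about 1 to 3 N push) and stops when no longer pushed.
- line (a point): Middle of the black line, 4 mm wide, drawn across the top of the blue glass, 45 mm from its right end (own y = -45 mm, at its top face). With the line over the board's edge 45 mm of the glass stick out and it stays flat.
- red_glass: Plain red glass strip of the same size (90 x 180 x 6 mm) lying in the other lane; leave it alone. Origin: centre of its underside, long axis y.
- nail_tin: Open aluminium tin of nails, 48 mm across, 45 mm high (nails to 64 mm), standing on the board near its left end; leave it alone. Origin: centre of its underside.
- pliers: Breaking pliers with blue grips, about 205 mm long (own x) x 64 mm x 17 mm, lying on the table to the right of the board; leave them alone. Origin: on the table, near the middle of their length.
- hammer: Small hammer with a wooden handle lying on the table to the left of the board, along its own x; leave it alone. Origin: on the table under its middle.
Things that resemble listed ones, but are neither listed nor needed, are in the scene too. What is meant by the blue_glass is not green or turquoise, and is the larger of those in its own colour.

How it is judged:
By the outcome, as a careful person would: the job done as asked, in the order asked, and still so for the second after the job is handed in, with the robot touching nothing.
It also fails if it takes over 48 s, if anything falls off the work surface, if the arm or the gripper's body presses on something with over 40 N, if the wrist force passes 120 N, or if a joint passes its speed limit or range.

ROBOT

A 6-joint arm with a two-finger parallel gripper is mounted at the origin on the work surface. World frame = base frame: x ahead of the robot, y to its left, z up, the work surface at z = 0. Lengths are in mm, angles in rad, forces in N, time in s.
With the tool pointing down it reaches from about 275 to 750 mm from the base axis. Payload 10.2 kg.
Tool frame: the origin (TCP) lies midway between the tips of the shut fingers; the grasp point (between the pads) lies 19 mm behind it; z points along the fingers, y is the line along which they close (so a half turn about z gives the same grasp; the last joint's range is limited). The gripper opens to 85 mm and grips with 20 to 120 N. Pads are 22 mm wide; open, the fingers measure 114 mm over their backs; the gripper's body (76 mm by 85 mm) begins 54 mm behind the grasp point. The pads swing forward as they close: fully open they stand 13 mm farther back than shut.
Start: joints at [-1.371, 0.313, 1.498, -0, 1.331, -0.223], TCP at [215.404, -478.782, 207.994] pointing down, gripper open.
Joint ranges: [-2.94, 2.94], [-0.97, 2.17], [0.19, 2.56], [-1.23, 4.37], [0.02, 3.11], [-2.88, 2.88]. Speed limits (rad/s): [2.39, 2.39, 3.01, 3.14, 3.14, 3.14].

INTERFACE

Orientations are given as a unit quaternion [w, x, y, z].
In Python, from rig import sense, capture, finish_job, find_in, place_of gives the robot as it stands. The module is installed in compiled form; this text tells all that it offers.
- The arm moves only by the shell command python3 -m jog 'ROWS' [FORCE]. ROWS is JSON, a list of rows, each an object of numbers: "tx", "ty", "tz": the shift along the tool's x, y, z in mm; "ax", "ay", "az": the turn, a rotation vector about the tool's x, y, z in rad; "jaw": the closure, from -1 (fully open) to 1 (shut), so that 0 is half open. In form: [{"tx": .., "ty": .., "tz": .., "ax": .., "ay": .., "az": .., "jaw": ..}, ...]. A call has 1 to 5 rows; each row shifts and turns the commanded pose from where the row before left it, along the tool's axes as they then stand; what a row does not reach is not made up. A row lasts 1/8 s, in which the tool goes at most 62.5 mm and 10.7 degrees, less where a joint would pass 70% of its speed; a pose out of reach is approached as far as the arm can. A call with a gripper value outside its range is refused whole. The fingers move at their own pace and stop on an object; FORCE is the grip in N (left out, the last holds). Time passes only in rows, so rows that do not move let the fingers close. It gives the time, the measured TCP pose, the force, the opening and the grip force at its end, in the units of the state.
- sense(): the state, without advancing time (a new reading comes with each control period).
- capture(name): name is "scene" or "side" or "wrist"; returns a dict with "color" (384x512x3 uint8, red, green, blue), "depth" (384x512 float32, mm along the optical axis (not along the pixel's ray), 0 where there is no reading), "fx", "fy", "cx", "cy" (pixels), "camera_from_world" (4x4, takes a point from world to camera coordinates); the wrist camera has in their place "mount" (4x4, takes a point from camera to tool coordinates, whose origin is the TCP and whose axes are the flange's). Camera axes: x right, y up, looking along -z (the intrinsics and any distortion apply to the point x, -y, -z); pixel columns grow to the right and rows downward; lengths in mm; the calibration is good to about 2 mm. A picture is of the moment at which its call begins: read the wrist's pose just before it.
- finish_job(): hands the job in; it is judged then, once.
Trained networks look in the newest picture that a camera, given by its name, has taken for a name from the list of things; names that differ only in an ending like _2 or _b are one class to them, and where a whole thing is asked for, a point or a joint stands for the part that bears it (a point fixed in the world has none). Each returns a list of dicts, best first, with "conf" (0 to 1); they miss things now and then, are a little off and sometimes report something else, mostly with a low value. They report only what shows in the picture. A call takes as long as a camera call. They do not tell look-alikes from the thing itself.
- find_in(query, camera): "centre" ([column, row] in pixels, amid what is visible of it).
- place_of(query, camera): "centre" ([column, row] in pixels: a listed point, or the origin of a listed thing).
The state is a dict: "time_s": time; "joints": joint angles; "dq": joint speeds; "tau": joint torques, N m; "eef_pos": TCP position; "ee_rot": TCP orientation; "force": force on the tool from outside, world axes, zero at the start; "wrist_torque": the same for the moment, N m; "grip_width": opening from 0.0 (shut) to 1.0 (fully open); "grip_force": force on a finger pad.
Only numpy, scipy, OpenCV 4.12 (cv2) and the standard library are available. Lean on these libraries where they do the work, as an engineer would, in place of code of your own. Each camera call takes 0.05 s, during which the arm holds its last target. There are 200 camera calls.

## Working session

There is one attempt and no reset: what is moved stays moved. The work goes in short steps, Python scripts to look and compute and a shell command to move; the robot and the scene stay as the last step left them, time stands still between calls to the robot, and variables do not carry over. Pictures are saved under pics/ and viewed, at most 10 in all, crops included, and the job is handed in when it is done.

```bash
mkdir -p pics; cat > h.py <<'E'
import numpy as np, cv2, json
from rig import sense, capture, find_in, place_of
def ray(c,px):
    M=np.linalg.inv(c["camera_from_world"]); u,v=px
    d=np.array([(u-c["cx"])/c["fx"],-(v-c["cy"])/c["fy"],-1.])
    return M[:3,3],M[:3,:3]@d
def onz(c,px,z):
    o,d=ray(c,px); return o+d*(z-o[2])/d[2]
def cloud(c):
    h,w=c["depth"].shape; u,v=np.meshgrid(np.arange(w),np.arange(h)); D=c["depth"]
    P=np.stack([(u-c["cx"])/c["fx"]*D,-(v-c["cy"])/c["fy"]*D,-D,np.ones_like(D)],-1)
    return (P@np.linalg.inv(c["camera_from_world"]).T)[...,:3]
def save(c,n): cv2.imwrite("pics/"+n,c["color"][...,::-1])
E
python3 - <<'E'
from h import *
import pickle
s=sense(); print(s["time_s"],s["eef_pos"],s["ee_rot"],s["grip_width"],s["force"])
zs=dict(board=0,board_edge=40,blue_glass=40,line=46,red_glass=40,nail_tin=40,pliers=0,hammer=0)
ims=[]
for n in("scene","side"):
    c=capture(n); pickle.dump(c,open(n+".pkl","wb")); ims.append(c["color"]); print(n,[k for k in c], np.linalg.inv(c["camera_from_world"])[:3,3].round())
    for q in zs:
        for r in place_of(q,n)[:3]: print(q,np.round(r["centre"],1),round(r["conf"],2),onz(c,r["centre"],zs[q]).round(1))
a=np.vstack(ims)[...,::-1]; 
cv2.imwrite("pics/scene1.png",cv2.resize(ims[0][...,::-1],(800,600))); cv2.imwrite("pics/side1.png",cv2.resize(ims[1][...,::-1],(800,600)))
E
```

```text
0.0 [ 215.34097799 -478.48026655  207.43611572] [-6.42843320e-04  9.77738323e-01  2.09826974e-01  7.24358751e-06] 1.0011256225568461 [-0.16767103 -0.22933309 -0.55528164]
scene ['color', 'depth', 'fx', 'fy', 'cx', 'cy', 'camera_from_world'] [1357. -463.  912.]
board [284.9 229.7] 0.7 [562.   48.2  -0. ]
board_edge [220.2 241. ] 0.83 [ 545.9 -170.2   40. ]
blue_glass [294.3 154. ] 0.71 [248.8 277.3  40. ]
blue_glass [277.9 176.6] 0.7 [347.2 145.6  40. ]
blue_glass [164.6 213.8] 0.66 [ 347.3 -279.5   40. ]
line [242.7 212.6] 0.98 [469.1 -56.8  46. ]
line [173.  206.1] 0.98 [ 330.5 -244.7   46. ]
line [285.3 175.9] 0.75 [363.2 167.1  46. ]
red_glass [258.2 245.7] 0.91 [617.4 -78.8  40. ]
nail_tin [318.7 194.6] 0.77 [504.  216.6  40. ]
pliers [136.  271.5] 0.88 [ 505.  -421.4   -0. ]
hammer [374.9 171.5] 0.86 [451.2 520.    0. ]
side ['color', 'depth', 'fx', 'fy', 'cx', 'cy', 'camera_from_world'] [394. 971. 963.]
board [208.9 202. ] 0.63 [554.   41.4   0. ]
board_edge [215.9 150.1] 0.69 [ 550.8 -175.2   40. ]
board_edge [221.7 237.4] 0.59 [495.5 218.3  40. ]
blue_glass [331.1 278.8] 0.71 [196.6 343.9  40. ]
blue_glass [286.5 238.2] 0.65 [310.8 212.4  40. ]
blue_glass [286.9 142.7] 0.62 [ 299.5 -231.2   40. ]
line [333.7 266.5] 0.71 [187.1 308.7  46. ]
line [233.  172.1] 0.7 [482.1 -55.5  46. ]
line [294.1 152.6] 0.56 [ 276.3 -168.5   46. ]
red_glass [193.8 170.8] 0.9 [613.5 -61.9  40. ]
nail_tin [217.7 235.3] 0.77 [507.7 211.1  40. ]
pliers [227.1 117.2] 0.73 [ 533.2 -437.8    0. ]
hammer [232.7 344.7] 0.87 [444.2 516.1   0. ]
```

View pics/scene1.png

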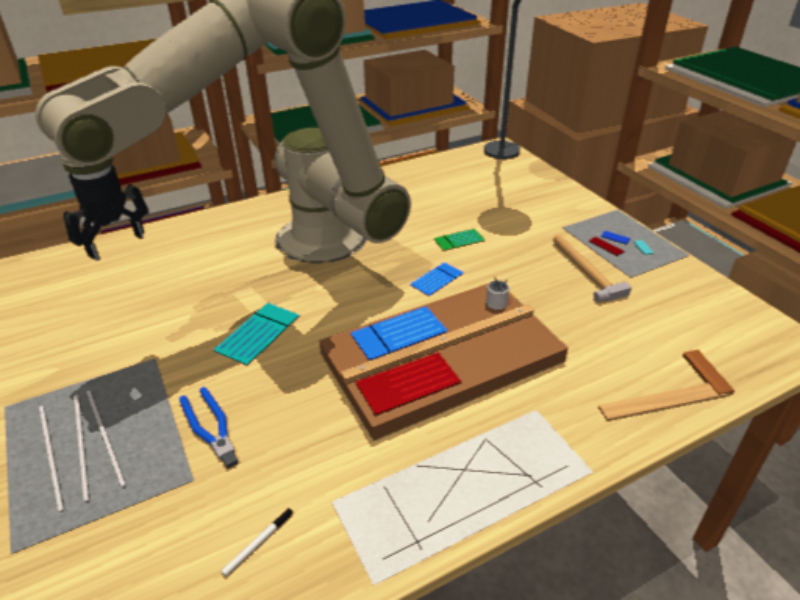

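View pics/side1.png

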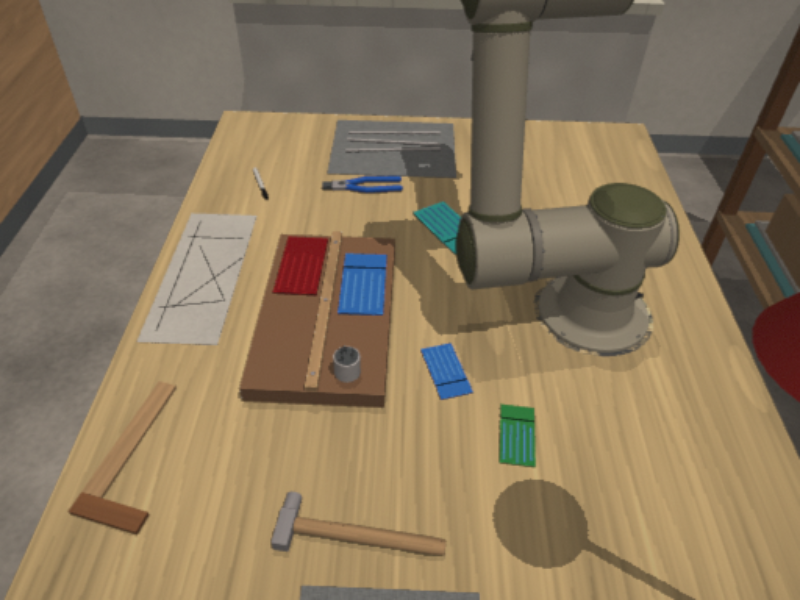

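Candidates (800×600 scene view): the blue strip on the board (400,333), a small blue one on the table (437,279), a turquoise one (257,333) and a green one (460,240). The one on the board is the larger of the blue ones and lies in the near lane, so it fits. I'll confirm it with a crop and segment its outline.

```bash
python3 - <<'E'
from h import *
import pickle
for n,roi in (("scene",(190,180,320,240)),("side",(140,140,270,270))):
    c=pickle.load(open(n+".pkl","rb")); im=c["color"]
    hsv=cv2.cvtColor(im,cv2.COLOR_RGB2HSV); P=cloud(c)
    u0,v0,u1,v1=roi
    m=((hsv[...,0]>98)&(hsv[...,0]<125)&(hsv[...,1]>120)).astype(np.uint8); 
    k=np.zeros_like(m);k[v0:v1,u0:u1]=m[v0:v1,u0:u1]; k=cv2.morphologyEx(k,cv2.MORPH_CLOSE,np.ones((3,3)))
    n_,l,st,_=cv2.connectedComponentsWithStats(k); b=1+np.argmax(st[1:,4]); print(n,st[b])
    cs,_=cv2.findContours((l==b).astype(np.uint8),0,cv2.CHAIN_APPROX_NONE); pts=max(cs,key=len)[:,0].astype(float)
    W=np.array([onz(c,p,46)[:2] for p in pts],np.float32); print("glass",cv2.minAreaRect(W), cv2.boxPoints(cv2.minAreaRect(W)).round())
    # board top by depth
    t=(abs(P[...,2]-40)<5)&(abs(P[...,0]-555)<180)&(abs(P[...,1]-45)<280)
    Q=P[t][:,:2].astype(np.float32); print("board",t.sum(),cv2.minAreaRect(Q))
    B=(P[...,2]>50)&(P[...,2]<58)&(abs(P[...,0]-555)<100)&(abs(P[...,1]-45)<250)
    print("batten",B.sum(),np.polyfit(P[B][:,1],P[B][:,0],1),P[B].mean(0), "glassz",np.median(P[l==b][:,2]))
    T=(P[...,2]>60)&(P[...,2]<110)&(abs(P[...,0]-505)<50)&(abs(P[...,1]-215)<50)
    print("tin",T.sum(),P[T].mean(0),P[T].min(0),P[T].max(0))
c=pickle.load(open("scene.pkl","rb"))
cv2.imwrite("pics/crop.png",cv2.resize(c["color"][170:290,195:355,::-1],(800,600),interpolation=cv2.INTER_CUBIC))
E
```

```text
scene [ 225  197   61   33 1052]
glass ((485.331787109375, -20.564300537109375), (91.96165466308594, 180.94107055664062), 0.09224025160074234) [[ 439.   70.]
 [ 439. -111.]
 [ 531. -111.]
 [ 531.   70.]]
board 5141 ((554.913330078125, 42.89335632324219), (441.2757568359375, 265.40533447265625), 89.2562484741211)
batten 778 [-8.45922053e-03  5.53232641e+02] [552.96682325  31.42345783  53.52964194] glassz 45.57010369983328
tin 174 [502.43486849 209.3646243   80.72026588] [470.95182465 189.76478967  60.70949769] [522.53619435 236.5808229  103.35171289]
side [ 216  162   31   40 1046]
glass ((482.0211181640625, -14.296463012695312), (88.35884094238281, 182.47122192382812), 0.1776394098997116) [[ 438.   77.]
 [ 438. -106.]
 [ 526. -105.]
 [ 526.   77.]]
board 5999 ((553.7915649414062, 47.63362121582031), (445.3283996582031, 260.3817443847656), 89.52840423583984)
batten 749 [-2.48861237e-02  5.53595478e+02] [551.75125161  74.10661575  53.6132849 ] glassz 45.52331206752871
tin 271 [494.32675564 227.52891466  81.2910273 ] [470.93245961 196.54301867  60.22710884] [518.82851027 245.96587703 106.89483633]
```

View pics/crop.png

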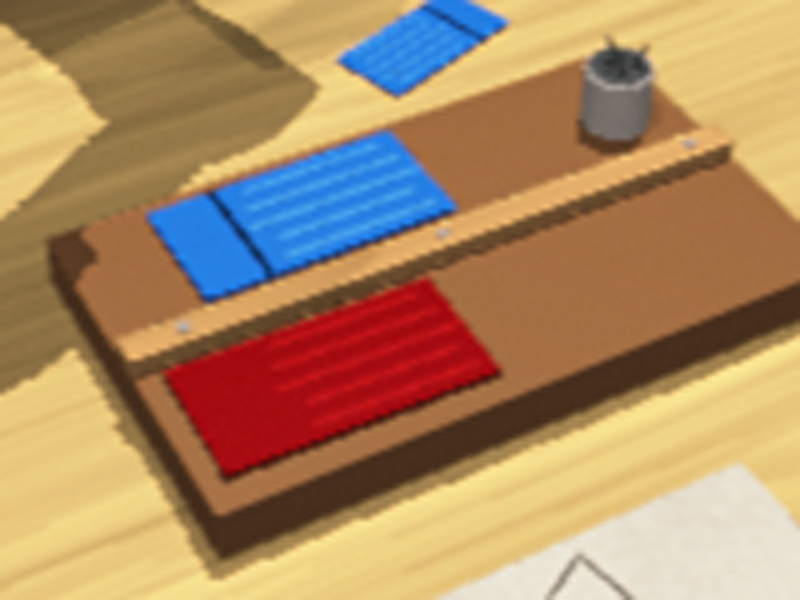

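The crop confirms it: the strip on the board, with its line near its right end, is the larger blue one (about 90×180 mm). It's centred near (484,-17), its left end is at y≈73, and the board edge is at y≈-176. I'll move over the area behind its left end, turn so the fingers straddle in x, and half-close.

```bash
python3 -m jog '[{"tx":44,"ty":-38.7,"jaw":0},{"tx":44,"ty":-38.7,"jaw":0},{"tx":44,"ty":-38.7,"jaw":0},{"tx":44,"ty":-38.7,"jaw":0},{"tx":44,"ty":-38.7,"jaw":0}]' 20
python3 -m jog '[{"tx":44,"ty":-38.7,"jaw":0},{"tx":44,"ty":-38.7,"jaw":0},{"tx":44,"ty":-38.7,"jaw":0},{"tx":44,"ty":-38.7,"jaw":0},{"tx":44,"ty":-38.7,"jaw":0}]'
python3 -m jog '[{"tx":46,"ty":-39,"jaw":0},{"az":-0.164,"jaw":0},{"az":-0.164,"jaw":0},{"az":-0.164,"jaw":0},{"az":-0.164,"jaw":0}]'
python3 -m jog '[{"az":-0.164,"jaw":0},{"az":-0.164,"jaw":0},{"az":-0.164,"jaw":0},{"jaw":0}]'
python3 - <<'E'
from h import *
s=sense(); print(s)
c=capture("wrist"); print(c["mount"],c["fx"],c["cx"],c["cy"],[k for k in c])
save(c,"wrist1.png")
import pickle; pickle.dump((s,c),open("w1.pkl","wb"))
E
```

```text
{'time_s': 0.9, 'joints': array([-1.37139523e+00,  3.12905436e-01,  1.49767782e+00,  6.48689124e-05,
        1.33100821e+00, -2.23417804e-01]), 'dq': array([-5.23760691e-05, -7.88519203e-04, -1.91041948e-04,  9.79930137e-04,
        5.63793080e-04,  3.75610481e-04]), 'tau': array([ 1.48600513e-03, -4.12161219e+01, -2.59901333e+01, -1.83920238e-04,
        5.00795359e-04, -2.15727920e-05]), 'eef_pos': array([ 215.42479152, -478.78412859,  207.9997533 ]), 'ee_rot': array([9.73273682e-07, 9.77737745e-01, 2.09830648e-01, 3.14970402e-05]), 'force': array([0.42478543, 0.42812652, 0.59517539]), 'wrist_torque': array([ 0.03979177,  0.02571637, -0.01362055]), 'grip_force': 0.0, 'grip_width': 0.9993850385067145}
[[-3.03282912e-04  9.57385180e-01  2.88813999e-01  7.26729139e+01]
 [ 9.99999571e-01  3.75002177e-05  9.25788328e-04  8.67941658e-02]
 [ 8.75505437e-04  2.88814155e-01 -9.57384780e-01 -1.66120645e+02]
 [ 0.00000000e+00  0.00000000e+00  0.00000000e+00  1.00000000e+00]] 316.7550475306667 254.410493472881 197.3279253880762 ['color', 'depth', 'fx', 'fy', 'cx', 'cy', 'mount']schema error: expected keys tx, ty, tz, ax, ay, az, jaw
schema error: expected keys tx, ty, tz, ax, ay, az, jaw
schema error: expected keys tx, ty, tz, ax, ay, az, jaw
schema error: expected keys tx, ty, tz, ax, ay, az, jaw
```

View pics/wrist1.png

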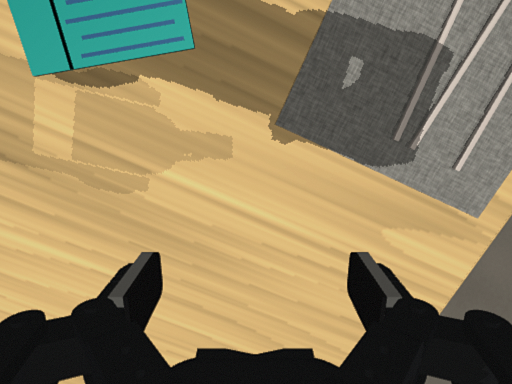

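The call was refused because every row needs all the keys, and the arm hasn't moved. This view shows only the turquoise strip (top left) and the mat (right). I'll repeat with full rows.

```bash
python3 -m jog '[{"tx":44,"ty":-38.7,"tz":0,"ax":0,"ay":0,"az":0,"jaw":0},{"tx":44,"ty":-38.7,"tz":0,"ax":0,"ay":0,"az":0,"jaw":0},{"tx":44,"ty":-38.7,"tz":0,"ax":0,"ay":0,"az":0,"jaw":0},{"tx":44,"ty":-38.7,"tz":0,"ax":0,"ay":0,"az":0,"jaw":0},{"tx":44,"ty":-38.7,"tz":0,"ax":0,"ay":0,"az":0,"jaw":0}]' 20
python3 -m jog '[{"tx":44,"ty":-38.7,"tz":0,"ax":0,"ay":0,"az":0,"jaw":0},{"tx":44,"ty":-38.7,"tz":0,"ax":0,"ay":0,"az":0,"jaw":0},{"tx":44,"ty":-38.7,"tz":0,"ax":0,"ay":0,"az":0,"jaw":0},{"tx":44,"ty":-38.7,"tz":0,"ax":0,"ay":0,"az":0,"jaw":0},{"tx":44,"ty":-38.7,"tz":0,"ax":0,"ay":0,"az":0,"jaw":0}]'
python3 -m jog '[{"tx":46,"ty":-39,"tz":0,"ax":0,"ay":0,"az":0,"jaw":0},{"tx":0,"ty":0,"tz":0,"ax":0,"ay":0,"az":-0.164,"jaw":0},{"tx":0,"ty":0,"tz":0,"ax":0,"ay":0,"az":-0.164,"jaw":0},{"tx":0,"ty":0,"tz":0,"ax":0,"ay":0,"az":-0.164,"jaw":0},{"tx":0,"ty":0,"tz":0,"ax":0,"ay":0,"az":-0.164,"jaw":0}]'
python3 -m jog '[{"tx":0,"ty":0,"tz":0,"ax":0,"ay":0,"az":-0.164,"jaw":0},{"tx":0,"ty":0,"tz":0,"ax":0,"ay":0,"az":-0.164,"jaw":0},{"tx":0,"ty":0,"tz":0,"ax":0,"ay":0,"az":-0.164,"jaw":0},{"tx":0,"ty":0,"tz":0,"ax":0,"ay":0,"az":0,"jaw":0}]'
python3 - <<'E'
from h import *
s=sense(); print(s["joints"],s["eef_pos"],s["ee_rot"],s["grip_width"])
c=capture("wrist"); save(c,"wrist2.png")
import pickle; pickle.dump((s,c),open("w1.pkl","wb"))
E
```

```text
time_s: 1.58
eef_pos: [337.1, -210.4, 208.2]
ee_rot: [0.0, 0.978, 0.21, 0.0]
force: [0.8, -0.7, -0.4]
grip_width: 0.503
grip_force: 0.0
time_s: 2.2
eef_pos: [458.5, 56.6, 208.2]
ee_rot: [0.0, 0.978, 0.21, 0.0]
force: [0.5, -1.4, 0.3]
grip_width: 0.501
grip_force: 0.0
time_s: 2.82
eef_pos: [483.8, 109.2, 208.0]
ee_rot: [-0.0, 0.857, 0.516, 0.0]
force: [0.3, 0.0, -0.7]
grip_width: 0.501
grip_force: 0.0
time_s: 3.32
eef_pos: [483.8, 109.1, 208.0]
ee_rot: [0.0, 0.708, 0.707, 0.0]
force: [0.7, 0.3, -0.7]
grip_width: 0.502
grip_force: 0.0
[-1.49064974e-02  2.48813311e-01  1.58249985e+00  9.39383342e-06
  1.31023524e+00 -1.33983144e-02] [483.81476787 109.1029336  208.0121555 ] [1.27007450e-05 7.07640658e-01 7.06572501e-01 1.86755771e-05] 0.5019023012978241
```

View pics/wrist2.png

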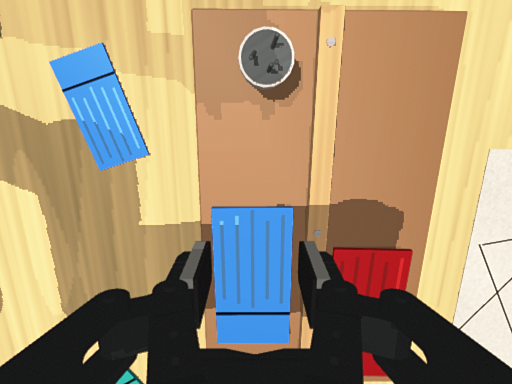

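The wrist view shows the blue strip between the fingers, with its left end at (212–293, 208) and its line at row 313. The batten is at columns 305–335 and the tin at (267,57). I'll measure the strip and the batten from this picture.

```bash
cat >> h.py <<'E'
from scipy.spatial.transform import Rotation as R
def wristcam(s,c):
    T=np.eye(4); q=s["ee_rot"]; T[:3,:3]=R.from_quat([q[1],q[2],q[3],q[0]]).as_matrix(); T[:3,3]=s["eef_pos"]
    c["camera_from_world"]=np.linalg.inv(T@c["mount"]); return c
def glass(c,z=46):
    h=cv2.cvtColor(c["color"],cv2.COLOR_RGB2HSV)
    m=((h[...,0]>98)&(h[...,0]<125)&(h[...,1]>120)&(h[...,2]>80)).astype(np.uint8); m=cv2.morphologyEx(m,cv2.MORPH_CLOSE,np.ones((7,7)))
    n,l,st,_=cv2.connectedComponentsWithStats(m); b=1+np.argmax(st[1:,4])
    cs,_=cv2.findContours((l==b).astype(np.uint8),0,cv2.CHAIN_APPROX_NONE); p=max(cs,key=len)[:,0].astype(float)
    W=np.array([onz(c,q,z)[:2] for q in p],np.float32); return l==b,W
E
python3 - <<'E'
from h import *
import pickle
s,c=pickle.load(open("w1.pkl","rb")); wristcam(s,c)
m,W=glass(c); print(cv2.minAreaRect(W)); b=cv2.boxPoints(cv2.minAreaRect(W)); print(b.round(1))
# pixels picked in view: glass corners, line ends, batten near top edge, board end
for n,z,ps in (("glassL",46,[(212,208),(293,207)]),("glassR",46,[(217,343),(290,343)]),("line",46,[(216,314),(291,314)]),("battenfar/near top",54,[(345,8),(322,8),(335,180),(313,180)]),("board left",40,[(192,9),(466,11)]),("tin top",85,[(267,57)])):
    for p in ps: print(n,p,onz(c,p,z)[:2].round(1))
P=cloud(c); 
B=(P[...,2]>51)&(P[...,2]<57)&(abs(P[...,0]-553)<25)&(P[...,1]>60)&(P[...,1]<270)
print("batten",B.sum(),np.polyfit(P[B][:,1],P[B][:,0],1),P[B].mean(0)); print("glass z",np.median(P[m][:,2]))
T=(P[...,2]>30)&(P[...,2]<44)&(P[...,1]>80)&(P[...,1]<180)&(abs(P[...,0]-480)<40); print("board z",np.median(P[T][:,2]),P[T][:,2].std())
E
```

```text
((480.05865478515625, -17.321914672851562), (89.7652587890625, 180.09690856933594), 0.1409769207239151)
[[ 435.    72.6]
 [ 435.4 -107.5]
 [ 525.2 -107.3]
 [ 524.7   72.8]]
glassL (212, 208) [436.4  71.5]
glassL (293, 207) [524.9  72.5]
glassR (217, 343) [ 435.5 -107.2]
glassR (290, 343) [ 527.1 -107.3]
line (216, 314) [435.8 -64.5]
line (291, 314) [527.  -64.6]
battenfar/near top (345, 8) [564.2 262.7]
battenfar/near top (322, 8) [543.6 262.7]
battenfar/near top (335, 180) [566.5 104.6]
battenfar/near top (313, 180) [543.7 104.7]
board left (192, 9) [424.8 265.7]
board left (466, 11) [681.  263.5]
tin top (267, 57) [493.7 218.5]
batten 4917 [8.56075982e-03 5.50458911e+02] [551.93499939 172.42492164  54.12712181]
glass z 46.230841876366156
board z 40.24248166248975 0.7403221118237802
```

Strip: centre (480,-17), left end y=72.6, parallel to the batten to within about 0.5°, with a gap of about 17 mm. Board edge at y≈-175.5, so the push is about 112 mm. I'll descend behind its left end and feel for the board lightly.

```bash
python3 -m jog '[{"tx":0,"ty":-3.5,"tz":50,"ax":0,"ay":0,"az":0,"jaw":0},{"tx":0,"ty":0,"tz":50,"ax":0,"ay":0,"az":0,"jaw":0},{"tx":0,"ty":0,"tz":45,"ax":0,"ay":0,"az":0,"jaw":0},{"tx":0,"ty":0,"tz":17,"ax":0,"ay":0,"az":0,"jaw":0},{"tx":0,"ty":0,"tz":0,"ax":0,"ay":0,"az":0,"jaw":0}]'
for i in 1 2; do :; done
python3 -m jog '[{"tx":0,"ty":0,"tz":1,"ax":0,"ay":0,"az":0,"jaw":0},{"tx":0,"ty":0,"tz":0,"ax":0,"ay":0,"az":0,"jaw":0}]'
python3 -m jog '[{"tx":0,"ty":0,"tz":1,"ax":0,"ay":0,"az":0,"jaw":0},{"tx":0,"ty":0,"tz":0,"ax":0,"ay":0,"az":0,"jaw":0}]'
python3 -m jog '[{"tx":0,"ty":0,"tz":1,"ax":0,"ay":0,"az":0,"jaw":0},{"tx":0,"ty":0,"tz":0,"ax":0,"ay":0,"az":0,"jaw":0}]'
```

```text
time_s: 4.0
eef_pos: [479.7, 109.1, 45.2]
ee_rot: [-0.001, 0.708, 0.706, -0.001]
force: [0.2, 0.8, 0.8]
grip_width: 0.5
grip_force: 0.0
time_s: 4.25
eef_pos: [480.9, 109.1, 45.9]
ee_rot: [0.001, 0.707, 0.707, 0.001]
force: [-0.4, 0.0, 0.4]
grip_width: 0.503
grip_force: 0.0
time_s: 4.5
eef_pos: [480.4, 109.1, 44.2]
ee_rot: [0.0, 0.707, 0.707, 0.0]
force: [-0.1, -0.5, 0.1]
grip_width: 0.499
grip_force: 0.0
time_s: 4.75
eef_pos: [480.3, 109.1, 42.9]
ee_rot: [-0.0, 0.707, 0.707, -0.0]
force: [-0.8, 0.4, 0.3]
grip_width: 0.492
grip_force: 0.0
```

```bash
python3 -m jog '[{"tx":0,"ty":0,"tz":1,"ax":0,"ay":0,"az":0,"jaw":0},{"tx":0,"ty":0,"tz":0,"ax":0,"ay":0,"az":0,"jaw":0}]' | grep -E 'pos|force:'
python3 -m jog '[{"tx":0,"ty":0,"tz":1,"ax":0,"ay":0,"az":0,"jaw":0},{"tx":0,"ty":0,"tz":0,"ax":0,"ay":0,"az":0,"jaw":0}]'| grep -E 'pos|force:'
python3 -m jog '[{"tx":0,"ty":0,"tz":1,"ax":0,"ay":0,"az":0,"jaw":0},{"tx":0,"ty":0,"tz":0,"ax":0,"ay":0,"az":0,"jaw":0}]'| grep -E 'pos|force:'
python3 - <<'E'
from h import *
import pickle
s=sense(); c=wristcam(s,capture("wrist")); P=cloud(c); pickle.dump((s,c),open("w2.pkl","wb"))
# finger points: close above the board, near the TCP
k=(abs(P[...,0]-480)<60)&(abs(P[...,1]-109)<25)&(P[...,2]>42.5)&(P[...,2]<75)
v,u=np.nonzero(k); print(k.sum())
if k.sum(): print(P[k].min(0),P[k].max(0),u.min(),u.max(),v.min(),v.max())
E
```

```text
eef_pos: [480.3, 109.1, 41.9]
force: [-0.2, -0.2, -0.5]
grip_force: 0.0
eef_pos: [480.3, 109.1, 40.9]
force: [-0.5, 0.2, -0.0]
grip_force: 0.0
eef_pos: [480.3, 109.1, 39.9]
force: [-0.4, -0.1, -0.3]
grip_force: 0.0
463
[445.4282043   97.38954066  65.062912  ] [513.67366086 120.42115364  74.98621211] 180 329 241 289
```

```bash
for_=1
python3 -m jog '[{"tx":0,"ty":0,"tz":1,"ax":0,"ay":0,"az":0,"jaw":0},{"tx":0,"ty":0,"tz":0,"ax":0,"ay":0,"az":0,"jaw":0}]' | grep -E 'pos|force:'
python3 -m jog '[{"tx":0,"ty":0,"tz":1,"ax":0,"ay":0,"az":0,"jaw":0},{"tx":0,"ty":0,"tz":0,"ax":0,"ay":0,"az":0,"jaw":0}]'| grep -E 'pos|force:'
python3 -m jog '[{"tx":0,"ty":0,"tz":1,"ax":0,"ay":0,"az":0,"jaw":0},{"tx":0,"ty":0,"tz":0,"ax":0,"ay":0,"az":0,"jaw":0}]'| grep -E 'pos|force:'
```

```text
eef_pos: [480.3, 109.1, 39.0]
force: [-0.4, 0.9, -0.0]
grip_force: 0.0
eef_pos: [480.2, 109.1, 37.9]
force: [-0.1, -0.2, 0.8]
grip_force: 0.0
eef_pos: [480.3, 109.1, 36.9]
force: [0.0, -0.9, 0.5]
grip_force: 0.0
```

```bash
python3 -m jog '[{"tx":0,"ty":0,"tz":1,"ax":0,"ay":0,"az":0,"jaw":0},{"tx":0,"ty":0,"tz":0,"ax":0,"ay":0,"az":0,"jaw":0}]' | grep -E 'pos|force:'
python3 -m jog '[{"tx":0,"ty":0,"tz":0.7,"ax":0,"ay":0,"az":0,"jaw":0},{"tx":0,"ty":0,"tz":0,"ax":0,"ay":0,"az":0,"jaw":0}]'| grep -E 'pos|force:'
```

```text
eef_pos: [480.3, 109.1, 35.9]
force: [-1.2, 0.2, 0.4]
grip_force: 0.0
eef_pos: [480.3, 109.1, 35.3]
force: [0.3, -1.0, -0.5]
grip_force: 0.0
```

```bash
python3 -m jog '[{"tx":0,"ty":0,"tz":0.5,"ax":0,"ay":0,"az":0,"jaw":0},{"tx":0,"ty":0,"tz":0,"ax":0,"ay":0,"az":0,"jaw":0}]' | grep -E 'pos|force:'
python3 -m jog '[{"tx":0,"ty":0,"tz":0.5,"ax":0,"ay":0,"az":0,"jaw":0},{"tx":0,"ty":0,"tz":0,"ax":0,"ay":0,"az":0,"jaw":0}]'| grep -E 'pos|force:'
python3 -m jog '[{"tx":0,"ty":0,"tz":0.5,"ax":0,"ay":0,"az":0,"jaw":0},{"tx":0,"ty":0,"tz":0,"ax":0,"ay":0,"az":0,"jaw":0}]'| grep -E 'pos|force:'
```

```text
eef_pos: [480.3, 109.1, 34.8]
force: [0.4, -0.7, -0.3]
grip_force: 0.0
eef_pos: [480.3, 109.1, 34.3]
force: [0.1, 0.4, 0.3]
grip_force: 0.0
eef_pos: [480.3, 109.1, 33.8]
force: [0.5, -0.5, 0.9]
grip_force: 0.0
```

```bash
python3 - <<'E'
from h import *
ims=[]
for n in("side","scene"):
    c=capture(n); P=cloud(c)
    k=(abs(P[...,0]-480)<50)&(abs(P[...,1]-109)<14)&(P[...,2]>36)&(P[...,2]<80)&(c["color"].max(-1)<75)
    print(n,k.sum(),np.sort(P[k][:,2])[:12].round(1))
    v,u=np.nonzero(k); a,b=int(u.mean()),int(v.mean()); ims.append(cv2.resize(c["color"][b-35:b+35,a-46:a+46,::-1],(390,300),interpolation=cv2.INTER_CUBIC))
cv2.imwrite("pics/tips.png",np.hstack(ims))
E
python3 -m jog '[{"tx":0,"ty":0,"tz":0.5,"ax":0,"ay":0,"az":0,"jaw":0},{"tx":0,"ty":0,"tz":0,"ax":0,"ay":0,"az":0,"jaw":0}]' | grep -E 'pos|force:'
```

```text
side 31 [38.5 38.7 40.1 41.4 60.  62.  63.7 64.2 65.7 67.9 68.5 68.8]
scene 36 [60.2 61.6 63.  63.  65.1 66.4 66.6 66.7 67.6 67.6 68.3 68.9]
eef_pos: [480.3, 109.1, 33.3]
force: [0.9, 0.1, -0.6]
grip_force: 0.0
```

View pics/tips.png

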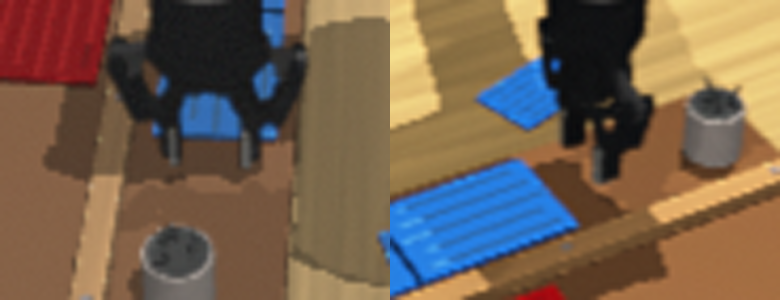

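The fingertips (left picture: about (172,160) and (248,160)) hang just above the board behind the strip, clear of the batten and tin. I'll keep feeling downwards.

```bash
python3 -m jog '[{"tx":0,"ty":0,"tz":0.5,"ax":0,"ay":0,"az":0,"jaw":0},{"tx":0,"ty":0,"tz":0,"ax":0,"ay":0,"az":0,"jaw":0}]' | grep -E 'pos|force:'
python3 -m jog '[{"tx":0,"ty":0,"tz":0.5,"ax":0,"ay":0,"az":0,"jaw":0},{"tx":0,"ty":0,"tz":0,"ax":0,"ay":0,"az":0,"jaw":0}]'| grep -E 'pos|force:'
python3 -m jog '[{"tx":0,"ty":0,"tz":0.5,"ax":0,"ay":0,"az":0,"jaw":0},{"tx":0,"ty":0,"tz":0,"ax":0,"ay":0,"az":0,"jaw":0}]'| grep -E 'pos|force:'
```

```text
eef_pos: [480.3, 109.1, 32.8]
force: [-0.3, 0.3, 0.4]
grip_force: 0.0
eef_pos: [480.3, 109.1, 32.3]
force: [-0.7, 0.3, 0.4]
grip_force: 0.0
eef_pos: [480.3, 109.1, 31.8]
force: [0.1, 0.4, 0.4]
grip_force: 0.0
```

```bash
python3 -m jog '[{"tx":0,"ty":0,"tz":0.5,"ax":0,"ay":0,"az":0,"jaw":0},{"tx":0,"ty":0,"tz":0,"ax":0,"ay":0,"az":0,"jaw":0}]' | grep -E 'pos|force:'
python3 -m jog '[{"tx":0,"ty":0,"tz":0.5,"ax":0,"ay":0,"az":0,"jaw":0},{"tx":0,"ty":0,"tz":0,"ax":0,"ay":0,"az":0,"jaw":0}]'| grep -E 'pos|force:'
```

```text
eef_pos: [480.3, 109.1, 31.3]
force: [0.4, -0.3, 0.4]
grip_force: 0.0
eef_pos: [480.3, 109.1, 30.8]
force: [-0.6, 0.6, -0.2]
grip_force: 0.0
```

```bash
python3 - <<'E'
from h import *
c=capture("side"); P=cloud(c); D=P
k=(abs(P[...,0]-480)<45)&(abs(P[...,1]-119)<7)&(P[...,2]>30)&(P[...,2]<90)
for cx in (460,500):
    j=k&(abs(P[...,0]-cx)<18); o=np.argsort(P[j][:,2])[:40]
    print(np.c_[P[j][o].round(1),c["color"][j][o]][::2].tolist())
E
```

```text
[[463.9, 123.2, 36.8, 118.0, 85.0, 62.0], [451.8, 123.4, 37.7, 117.0, 85.0, 62.0], [442.9, 119.4, 38.2, 120.0, 87.0, 64.0], [466.7, 124.9, 38.5, 118.0, 86.0, 63.0], [449.4, 112.0, 38.8, 120.0, 87.0, 63.0], [473.0, 121.5, 38.8, 121.0, 88.0, 63.0], [476.0, 121.7, 38.9, 131.0, 96.0, 70.0], [469.7, 125.6, 39.1, 116.0, 84.0, 61.0], [451.9, 120.8, 39.3, 117.0, 86.0, 62.0], [461.2, 117.2, 39.4, 132.0, 96.0, 68.0], [466.9, 121.7, 39.4, 130.0, 95.0, 69.0], [458.2, 117.2, 39.5, 119.0, 87.0, 63.0], [445.8, 121.1, 39.9, 118.0, 86.0, 63.0], [446.1, 117.1, 40.0, 117.0, 86.0, 62.0], [467.2, 118.2, 40.0, 134.0, 97.0, 70.0], [476.5, 114.8, 40.3, 135.0, 98.0, 70.0], [452.3, 113.7, 40.4, 119.0, 87.0, 64.0], [457.8, 122.7, 41.0, 122.0, 89.0, 65.0], [460.8, 123.1, 41.3, 133.0, 97.0, 71.0], [448.7, 122.9, 41.7, 117.0, 85.0, 61.0]]
[[512.5, 120.6, 35.8, 119.0, 87.0, 64.0], [497.0, 124.4, 36.2, 118.0, 86.0, 63.0], [497.6, 117.2, 37.4, 130.0, 95.0, 68.0], [502.9, 126.0, 37.7, 117.0, 85.0, 62.0], [482.4, 117.2, 38.1, 134.0, 98.0, 71.0], [500.9, 114.2, 38.5, 117.0, 84.0, 60.0], [482.7, 113.4, 38.5, 135.0, 100.0, 72.0], [506.1, 123.3, 39.1, 116.0, 85.0, 61.0], [488.7, 114.5, 39.4, 135.0, 99.0, 71.0], [497.7, 115.0, 39.4, 130.0, 95.0, 69.0], [506.4, 120.0, 39.9, 117.0, 85.0, 62.0], [515.0, 124.7, 40.2, 120.0, 88.0, 64.0], [488.2, 119.8, 40.6, 135.0, 99.0, 72.0], [509.2, 121.1, 41.0, 115.0, 84.0, 62.0], [503.6, 116.9, 41.1, 116.0, 84.0, 62.0], [508.8, 125.7, 41.5, 117.0, 86.0, 62.0], [509.5, 118.2, 42.2, 81.0, 59.0, 45.0], [497.7, 113.9, 42.7, 96.0, 72.0, 52.0], [512.2, 120.1, 44.1, 81.0, 59.0, 42.0], [503.2, 114.3, 56.0, 65.0, 56.0, 48.0]]
```

```bash
python3 -m jog '[{"tx":0,"ty":0,"tz":0.5,"ax":0,"ay":0,"az":0,"jaw":0},{"tx":0,"ty":0,"tz":0,"ax":0,"ay":0,"az":0,"jaw":0}]' | grep -E 'pos|force:'
python3 -m jog '[{"tx":0,"ty":0,"tz":0.5,"ax":0,"ay":0,"az":0,"jaw":0},{"tx":0,"ty":0,"tz":0,"ax":0,"ay":0,"az":0,"jaw":0}]'| grep -E 'pos|force:'
python3 -m jog '[{"tx":0,"ty":0,"tz":0.5,"ax":0,"ay":0,"az":0,"jaw":0},{"tx":0,"ty":0,"tz":0,"ax":0,"ay":0,"az":0,"jaw":0}]'| grep -E 'pos|force:'; python3 -c "
from h import *
print(sense()['time_s'])"
```

```text
eef_pos: [480.3, 109.1, 30.3]
force: [-0.5, 0.6, 0.6]
grip_force: 0.0
eef_pos: [480.3, 109.1, 29.8]
force: [0.2, -0.5, 0.4]
grip_force: 0.0
eef_pos: [480.3, 109.1, 29.3]
force: [0.0, -0.2, 0.4]
grip_force: 0.0
9.95
```

There's still no contact at TCP z=29.3. The pads stand at most 13 mm back, so the tips are between 40 and 42.3 mm, below the glass top at 46 mm, which is right for pushing. I'll approach and start a gentle push.

```bash
python3 -m jog '[{"tx":-5,"ty":0,"tz":0,"ax":0,"ay":0,"az":0,"jaw":0},{"tx":-5,"ty":0,"tz":0,"ax":0,"ay":0,"az":0,"jaw":0},{"tx":-5,"ty":0,"tz":0,"ax":0,"ay":0,"az":0,"jaw":0},{"tx":-5,"ty":0,"tz":0,"ax":0,"ay":0,"az":0,"jaw":0},{"tx":-4,"ty":0,"tz":0,"ax":0,"ay":0,"az":0,"jaw":0}]' | grep -E 'pos|force:'
python3 -m jog '[{"tx":-3,"ty":0,"tz":0,"ax":0,"ay":0,"az":0,"jaw":0},{"tx":-3,"ty":0,"tz":0,"ax":0,"ay":0,"az":0,"jaw":0},{"tx":-3,"ty":0,"tz":0,"ax":0,"ay":0,"az":0,"jaw":0},{"tx":-3,"ty":0,"tz":0,"ax":0,"ay":0,"az":0,"jaw":0},{"tx":-3,"ty":0,"tz":0,"ax":0,"ay":0,"az":0,"jaw":0}]' | grep -E 'pos|force:'
python3 - <<'E'
from h import *
s=sense(); print(s["time_s"],s["force"]); c=wristcam(s,capture("wrist")); save(c,"wrist3.png")
m,W=glass(c); r=cv2.minAreaRect(W); print(r); print(cv2.boxPoints(r).round(1), np.median(cloud(c)[m][:,2]))
E
```

```text
eef_pos: [480.3, 84.7, 29.3]
force: [0.3, 0.2, 0.2]
grip_force: 0.0
eef_pos: [480.3, 70.0, 29.3]
force: [-0.9, 0.3, -0.6]
grip_force: 0.0
11.2 [-0.86944208  0.26434688 -0.59968886]
((479.59161376953125, 38.84430694580078), (65.9236068725586, 69.37100982666016), 0.012440892867743969)
[[446.6  73.5]
 [446.6   4.2]
 [512.6   4.2]
 [512.5  73.5]] 46.27005110606147
```

View pics/wrist3.png

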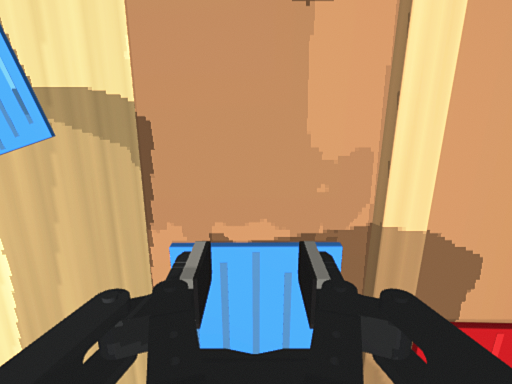

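The strip hasn't moved: its left end is still at row 243, y≈73, and the fingers overlap it with no force. So the tips are above it. I'll back off and measure the tips' height from the depth picture.

```bash
python3 -m jog '[{"tx":10,"ty":0,"tz":0,"ax":0,"ay":0,"az":0,"jaw":0},{"tx":15,"ty":0,"tz":0,"ax":0,"ay":0,"az":0,"jaw":0},{"tx":15,"ty":0,"tz":0,"ax":0,"ay":0,"az":0,"jaw":0},{"tx":0,"ty":0,"tz":0,"ax":0,"ay":0,"az":0,"jaw":0}]' | grep -E 'pos|force:'
python3 - <<'E'
from h import *
s=sense(); c=wristcam(s,capture("wrist")); P=cloud(c)
for v in range(236,330,8): print(v,[tuple(P[v,u].round(0)) for u in (186,194,202,208,300,306,314)])
d=capture("side"); save(d,"x.png")
cv2.imwrite("pics/tip2.png",cv2.resize(d["color"][170:245,190:290,::-1],(800,600),interpolation=cv2.INTER_CUBIC))
for z in (35,40,45,50):
  for x in(457,503):
    p=d["camera_from_world"]@np.array([x,s["eef_pos"][1]+11,z,1]); print(x,z,((d["fx"]*p[0]/-p[2]+d["cx"]-190)*8).round(),((-d["fy"]*p[1]/-p[2]+d["cy"]-170)*8).round())
E
```

```text
eef_pos: [480.1, 111.4, 29.2]
force: [-0.5, 0.3, 0.7]
grip_force: 0.0
236 [(np.float64(443.0), np.float64(116.0), np.float64(40.0)), (np.float64(447.0), np.float64(116.0), np.float64(40.0)), (np.float64(452.0), np.float64(117.0), np.float64(41.0)), (np.float64(455.0), np.float64(116.0), np.float64(41.0)), (np.float64(504.0), np.float64(117.0), np.float64(40.0)), (np.float64(507.0), np.float64(117.0), np.float64(41.0)), (np.float64(511.0), np.float64(117.0), np.float64(40.0))]
244 [(np.float64(443.0), np.float64(111.0), np.float64(40.0)), (np.float64(451.0), np.float64(121.0), np.float64(61.0)), (np.float64(456.0), np.float64(123.0), np.float64(64.0)), (np.float64(458.0), np.float64(122.0), np.float64(62.0)), (np.float64(501.0), np.float64(121.0), np.float64(59.0)), (np.float64(503.0), np.float64(122.0), np.float64(62.0)), (np.float64(507.0), np.float64(122.0), np.float64(62.0))]
252 [(np.float64(447.0), np.float64(118.0), np.float64(61.0)), (np.float64(453.0), np.float64(122.0), np.float64(71.0)), (np.float64(456.0), np.float64(122.0), np.float64(69.0)), (np.float64(458.0), np.float6
[... 3349 characters left out ...]
.0), np.float64(46.0)), (np.float64(508.0), np.float64(72.0), np.float64(47.0)), (np.float64(503.0), np.float64(105.0), np.float64(91.0))]
324 [(np.float64(461.0), np.float64(128.0), np.float64(125.0)), (np.float64(463.0), np.float64(128.0), np.float64(124.0)), (np.float64(450.0), np.float64(66.0), np.float64(47.0)), (np.float64(453.0), np.float64(66.0), np.float64(46.0)), (np.float64(505.0), np.float64(66.0), np.float64(46.0)), (np.float64(508.0), np.float64(66.0), np.float64(47.0)), (np.float64(495.0), np.float64(127.0), np.float64(124.0))]
457 35 378.0 354.0
503 35 257.0 350.0
457 40 378.0 345.0
503 40 256.0 341.0
457 45 378.0 336.0
503 45 256.0 332.0
457 50 378.0 327.0
503 50 255.0 323.0
```

View pics/tip2.png

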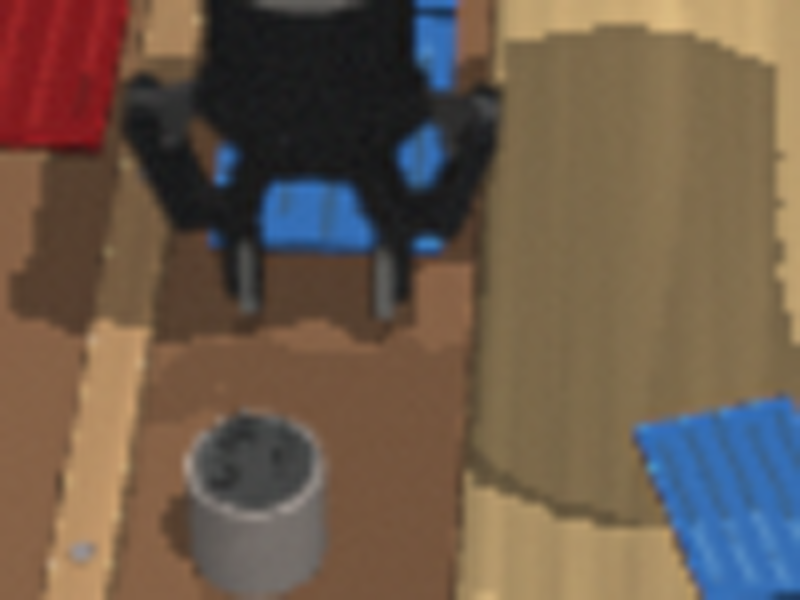

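The depth shows the fingertip ends at z≈58–60 (side view rows ≈313 agree, about 56). So the tips stand far farther back than the TCP suggests, and about 16 mm more descent is needed. I'll check that the knuckles clear the batten, then lower.

```bash
python3 -m jog '[{"tx":0,"ty":0,"tz":5,"ax":0,"ay":0,"az":0,"jaw":0},{"tx":0,"ty":0,"tz":5,"ax":0,"ay":0,"az":0,"jaw":0},{"tx":0,"ty":0,"tz":0,"ax":0,"ay":0,"az":0,"jaw":0}]' | grep -E 'pos|force:'
python3 - <<'E'
from h import *
s=sense(); print(s["time_s"]); c=wristcam(s,capture("wrist")); P=cloud(c); y=s["eef_pos"][1]
dark=c["color"].max(-1)<70
h=(abs(P[...,1]-y)<60)&(P[...,2]>44)&(c["depth"]>0)
for a,b in((525,600),(380,435)):
    k=h&(P[...,0]>a)&(P[...,0]<b)&dark&(P[...,2]>57); print("knuckle x",a,k.sum(),np.percentile(P[k][:,2],[0,2,10]) if k.any() else 0)
k=(abs(P[...,1]-y)<16)&(abs(P[...,0]-480)<35)&(P[...,2]>43.5)&(P[...,2]<80); print("tips lowest",np.sort(P[k][:,2])[[5,20,60]], P[k].min(0),P[k].max(0))
E
```

```text
eef_pos: [480.0, 109.9, 18.8]
force: [0.1, 0.4, 0.2]
grip_force: 0.0
12.225
knuckle x 525 6031 [ 89.30687208  95.32187172 100.37848101]
knuckle x 380 6539 [ 89.09818427  94.94332245 100.37654674]
tips lowest [44.90716448 45.39977908 47.02221761] [445.02575316  97.52689825  44.24949233] [514.65936382 121.3795649   79.99841956]
```

```bash
python3 -m jog '[{"tx":0,"ty":0,"tz":1.5,"ax":0,"ay":0,"az":0,"jaw":0},{"tx":0,"ty":0,"tz":1,"ax":0,"ay":0,"az":0,"jaw":0},{"tx":0,"ty":0,"tz":0,"ax":0,"ay":0,"az":0,"jaw":0}]' | grep -E 'pos|force:'
python3 -m jog '[{"tx":0,"ty":0,"tz":1,"ax":0,"ay":0,"az":0,"jaw":0},{"tx":0,"ty":0,"tz":0,"ax":0,"ay":0,"az":0,"jaw":0}]'| grep -E 'pos|force:'
python3 -m jog '[{"tx":0,"ty":0,"tz":1,"ax":0,"ay":0,"az":0,"jaw":0},{"tx":0,"ty":0,"tz":0,"ax":0,"ay":0,"az":0,"jaw":0}]'| grep -E 'pos|force:'
python3 -m jog '[{"tx":0,"ty":0,"tz":1,"ax":0,"ay":0,"az":0,"jaw":0},{"tx":0,"ty":0,"tz":0,"ax":0,"ay":0,"az":0,"jaw":0}]'| grep -E 'pos|force:'
python3 - <<'E'
from h import *
s=sense(); print(s["time_s"]); c=wristcam(s,capture("wrist")); P=cloud(c); y=s["eef_pos"][1]
for v in range(236,262,4): print(v,[(c["color"][v,u].tolist(),P[v,u].round().astype(int).tolist()) for u in (202,206,302,306)])
E
```

```text
eef_pos: [480.3, 110.1, 16.8]
force: [-0.4, -0.3, 0.6]
grip_force: 0.0
eef_pos: [480.3, 110.1, 15.7]
force: [0.0, 0.3, 0.0]
grip_force: 0.0
eef_pos: [480.3, 110.1, 14.9]
force: [-0.5, -0.3, 1.9]
grip_force: 0.9
eef_pos: [480.4, 110.1, 14.8]
force: [-5.4, -1.5, 14.2]
grip_force: 7.2
13.4
236 [([205, 150, 106], [454, 122, 40]), ([205, 149, 105], [456, 121, 40]), ([206, 151, 106], [502, 122, 41]), ([205, 150, 105], [505, 121, 40])]
240 [([198, 146, 104], [454, 120, 41]), ([197, 143, 100], [456, 119, 39]), ([198, 144, 99], [503, 120, 41]), ([198, 147, 105], [505, 119, 40])]
244 [([134, 132, 125], [456, 121, 48]), ([27, 27, 25], [458, 121, 49]), ([33, 32, 31], [502, 120, 46]), ([135, 133, 124], [504, 120, 47])]
248 [([136, 134, 127], [456, 121, 52]), ([31, 30, 30], [458, 121, 52]), ([33, 32, 32], [501, 120, 51]), ([80, 78, 74], [503, 121, 52])]
252 [([63, 61, 59], [457, 121, 56]), ([27, 25, 26], [458, 120, 55]), ([26, 24, 24], [501, 119, 53]), ([27, 27, 26], [502, 121, 56])]
256 [([27, 27, 26], [457, 121, 59]), ([26, 27, 27], [458, 118, 54]), ([25, 24, 22], [501, 117, 53]), ([28, 27, 26], [502, 121, 60])]
260 [([32, 32, 31], [458, 121, 63]), ([26, 26, 25], [458, 117, 55]), ([25, 24, 26], [501, 115, 52]), ([28, 27, 26], [501, 120, 62])]
```

The board was touched at TCP z≈14.9 (14 N peak in the command). I'll lift 2.8 mm, so the tips are about 2 mm above the board, and push.

```bash
python3 -m jog '[{"tx":0,"ty":0,"tz":-2.8,"ax":0,"ay":0,"az":0,"jaw":0},{"tx":0,"ty":0,"tz":0,"ax":0,"ay":0,"az":0,"jaw":0},{"tx":-8,"ty":0,"tz":0,"ax":0,"ay":0,"az":0,"jaw":0},{"tx":-8,"ty":0,"tz":0,"ax":0,"ay":0,"az":0,"jaw":0},{"tx":-6,"ty":0,"tz":0,"ax":0,"ay":0,"az":0,"jaw":0}]'| grep -E 'pos|force:'
python3 -m jog '[{"tx":-3,"ty":0,"tz":0,"ax":0,"ay":0,"az":0,"jaw":0},{"tx":-3,"ty":0,"tz":0,"ax":0,"ay":0,"az":0,"jaw":0},{"tx":-3,"ty":0,"tz":0,"ax":0,"ay":0,"az":0,"jaw":0},{"tx":-3,"ty":0,"tz":0,"ax":0,"ay":0,"az":0,"jaw":0},{"tx":-3,"ty":0,"tz":0,"ax":0,"ay":0,"az":0,"jaw":0}]' | grep -E 'pos|force:'
python3 -m jog '[{"tx":-4,"ty":0,"tz":0,"ax":0,"ay":0,"az":0,"jaw":0},{"tx":-4,"ty":0,"tz":0,"ax":0,"ay":0,"az":0,"jaw":0},{"tx":-4,"ty":0,"tz":0,"ax":0,"ay":0,"az":0,"jaw":0},{"tx":-4,"ty":0,"tz":0,"ax":0,"ay":0,"az":0,"jaw":0},{"tx":-4,"ty":0,"tz":0,"ax":0,"ay":0,"az":0,"jaw":0}]' | grep -E 'pos|force:'
python3 - <<'E'
from h import *
s=sense(); print(s["time_s"],s["eef_pos"])
for n in("scene","side"):
    c=capture(n); h=cv2.cvtColor(c["color"],cv2.COLOR_RGB2HSV)
    m=((h[...,0]>98)&(h[...,0]<125)&(h[...,1]>120)).astype(np.uint8)
    v,u=np.nonzero(m); W=np.array([onz(c,p,46)[:2] for p in zip(u,v)]); k=(W[:,0]>420)&(W[:,0]<550)&(W[:,1]<85)&(W[:,1]>-240)
    print(n,cv2.minAreaRect(W[k].astype(np.float32)))
E
```

```text
eef_pos: [480.3, 87.4, 16.5]
force: [0.7, -0.4, 0.3]
grip_force: 0.0
eef_pos: [480.3, 73.0, 16.6]
force: [-0.0, 1.7, 0.4]
grip_force: 0.7
eef_pos: [480.3, 52.8, 16.6]
force: [-0.2, 1.1, 0.4]
grip_force: 0.7
15.325 [480.280537    52.83745288  16.57551726]
scene ((484.8624572753906, -49.232574462890625), (181.9872589111328, 94.04508209228516), 89.9362564086914)
side ((481.7454528808594, -44.72138214111328), (182.7229461669922, 89.06472778320312), 89.69331359863281)
```

The strip moves straight, about 30 mm so far with a 1–2 N push. I'll push 70 mm more, then look closely.

```bash
python3 -m jog '[{"tx":-5,"ty":0,"tz":0,"ax":0,"ay":0,"az":0,"jaw":0},{"tx":-5,"ty":0,"tz":0,"ax":0,"ay":0,"az":0,"jaw":0},{"tx":-5,"ty":0,"tz":0,"ax":0,"ay":0,"az":0,"jaw":0},{"tx":-5,"ty":0,"tz":0,"ax":0,"ay":0,"az":0,"jaw":0},{"tx":-5,"ty":0,"tz":0,"ax":0,"ay":0,"az":0,"jaw":0}]' | grep -E 'pos|force:'
python3 -m jog '[{"tx":-5,"ty":0,"tz":0,"ax":0,"ay":0,"az":0,"jaw":0},{"tx":-5,"ty":0,"tz":0,"ax":0,"ay":0,"az":0,"jaw":0},{"tx":-5,"ty":0,"tz":0,"ax":0,"ay":0,"az":0,"jaw":0},{"tx":-5,"ty":0,"tz":0,"ax":0,"ay":0,"az":0,"jaw":0},{"tx":-5,"ty":0,"tz":0,"ax":0,"ay":0,"az":0,"jaw":0}]' | grep -E 'pos|force:'
python3 -m jog '[{"tx":-5,"ty":0,"tz":0,"ax":0,"ay":0,"az":0,"jaw":0},{"tx":-5,"ty":0,"tz":0,"ax":0,"ay":0,"az":0,"jaw":0},{"tx":-5,"ty":0,"tz":0,"ax":0,"ay":0,"az":0,"jaw":0},{"tx":-3,"ty":0,"tz":0,"ax":0,"ay":0,"az":0,"jaw":0},{"tx":-2,"ty":0,"tz":0,"ax":0,"ay":0,"az":0,"jaw":0}]' | grep -E 'pos|force:'
python3 - <<'E'
from h import *
s=sense(); print(s["time_s"],s["eef_pos"])
for n in("scene","side"):
    c=capture(n); h=cv2.cvtColor(c["color"],cv2.COLOR_RGB2HSV)
    m=((h[...,0]>98)&(h[...,0]<125)&(h[...,1]>120)).astype(np.uint8)
    v,u=np.nonzero(m); W=np.array([onz(c,p,46)[:2] for p in zip(u,v)]); k=(W[:,0]>420)&(W[:,0]<550)&(W[:,1]<85)&(W[:,1]>-240)
    print(n,cv2.minAreaRect(W[k].astype(np.float32)))
    for q,z in (("line",46),("board_edge",40)): print(q,[(onz(c,r["centre"],z).round(1),round(r["conf"],2)) for r in place_of(q,n)[:3]])
E
```

```text
eef_pos: [480.3, 27.8, 16.6]
force: [0.6, 1.0, 0.4]
grip_force: 0.8
eef_pos: [480.3, 2.8, 16.6]
force: [-0.5, 0.7, 0.9]
grip_force: 0.8
eef_pos: [480.3, -17.0, 16.6]
force: [-0.8, 1.4, 0.9]
grip_force: 0.8
17.3 [480.30767466 -17.03892622  16.60633687]
scene ((484.9481201171875, -117.92308044433594), (94.1598892211914, 184.63162231445312), 0.4065803587436676)
line [(array([ 478.3, -160.8,   46. ]), 0.91), (array([346.1, 180.8,  46. ]), 0.65), (array([ 325.2, -246. ,   46. ]), 0.58)]
board_edge [(array([ 541. , -171.3,   40. ]), 0.77)]
side ((482.2554931640625, -112.54147338867188), (179.83094787597656, 89.14737701416016), 89.92052459716797)
line [(array([ 482.2, -169.2,   46. ]), 0.75), (array([309.7, 235.3,  46. ]), 0.75), (array([194. , 316.1,  46. ]), 0.67)]
board_edge [(array([ 555.3, -174.4,   40. ]), 0.55)]
```

Next I'll back off, rise and place the wrist camera right above the board's edge for a precise look.

```bash
python3 -m jog '[{"tx":8,"ty":0,"tz":0,"ax":0,"ay":0,"az":0,"jaw":0},{"tx":0,"ty":0,"tz":-50,"ax":0,"ay":0,"az":0,"jaw":0},{"tx":0,"ty":0,"tz":-50,"ax":0,"ay":0,"az":0,"jaw":0},{"tx":0,"ty":0,"tz":-50,"ax":0,"ay":0,"az":0,"jaw":0},{"tx":-48,"ty":0,"tz":0,"ax":0,"ay":0,"az":0,"jaw":0}]' | grep -E 'pos|force:'
python3 -m jog '[{"tx":-48,"ty":0,"tz":0,"ax":0,"ay":0,"az":0,"jaw":0},{"tx":-48,"ty":0,"tz":0,"ax":0,"ay":0,"az":0,"jaw":0},{"tx":-48,"ty":0,"tz":0,"ax":0,"ay":0,"az":0,"jaw":0},{"tx":-46,"ty":0,"tz":0,"ax":0,"ay":0,"az":0,"jaw":0},{"tx":0,"ty":0,"tz":0,"ax":0,"ay":0,"az":0,"jaw":0}]' | grep -E 'pos|force:'
python3 - <<'E'
from h import *
import pickle
sense(); s=sense(); c=wristcam(s,capture("wrist")); print(s["time_s"],s["eef_pos"],s["ee_rot"]); pickle.dump((s,c),open("w4.pkl","wb"))
cv2.imwrite("pics/edge.png",cv2.resize(c["color"][:,:,::-1],(800,600),interpolation=cv2.INTER_CUBIC))
E
```

```text
eef_pos: [482.0, -55.8, 170.3]
force: [0.6, -0.4, -0.6]
grip_force: 0.0
eef_pos: [480.1, -248.9, 166.1]
force: [0.0, 0.7, -0.7]
grip_force: 0.0
18.85 [ 480.05444643 -248.86229729  166.14739703] [-1.15911848e-04  7.08198589e-01  7.06013262e-01 -1.36147711e-04]
```

View pics/edge.png

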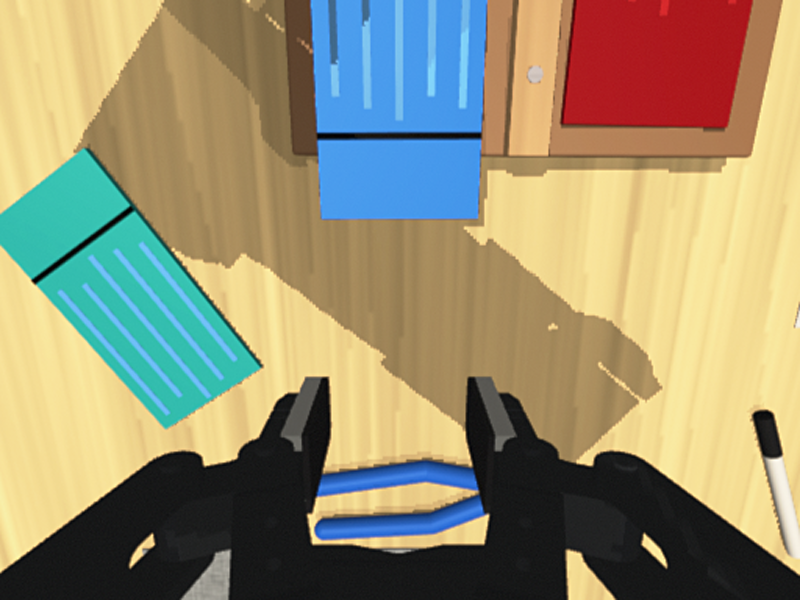

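The picture shows the line at row ≈135 (columns 317–481) and the board's edge at row ≈155 (columns 292–315 and 485–750). The line is still short of the edge by about 20 px. I'll measure that in subpixels.

```bash
cat > m.py <<'E'
from h import *
def measure(c):
    im=c["color"].astype(float); g=im.sum(-1)
    L=[]; E=[]; r0=c["r0"]
    for u in range(207,304,3):
        col=765-g[r0-30:r0+32,u]; w=np.clip(col-500,0,None)
        if w.sum()>0: L.append(onz(c,(u,r0-30+(w*np.arange(62)).sum()/w.sum()),46)[:2])
    hsv=cv2.cvtColor(c["color"],cv2.COLOR_RGB2HSV)
    for u in list(range(362,470,3))+list(range(314,324,2)):
        rows=np.arange(85,115); d=np.diff(g[rows,u]); i=np.argmax(d); k=slice(max(i-1,0),i+2); w=np.clip(d[k],0,None)
        E.append(onz(c,(u,rows[0]+.5+(w*np.arange(30)[k]).sum()/w.sum()),40)[:2])
    L=np.array(L);E=np.array(E)
    pl=np.polyfit(L[:,0],L[:,1],1); 
    pe=np.polyfit(E[:,0],E[:,1],1); k=abs(np.polyval(pe,E[:,0])-E[:,1])<1.5; pe=np.polyfit(E[k,0],E[k,1],1)
    k2=abs(np.polyval(pl,L[:,0])-L[:,1])<2; pl=np.polyfit(L[k2,0],L[k2,1],1)
    print("line",pl,L[:,0].min(),L[:,0].max(),k2.sum(),"edge",pe,k.sum(),len(E))
    x=480; print("line y",np.polyval(pl,x),"edge y at glass",np.polyval(pe,x),"to go",np.polyval(pl,x)-np.polyval(pe,x),"rel angle deg",np.degrees(pl[0]-pe[0]))
    P=cloud(c); k=(P[...,2]>52)&(P[...,2]<57)&(abs(P[...,0]-553)<25); print("batten x(y)",np.polyfit(P[k][:,1],P[k][:,0],1),P[k][:,0].mean())
E
python3 - <<'E'
from m import *
import pickle
s,c=pickle.load(open("w4.pkl","rb")); c["r0"]=87; measure(c)
for p in [(204,140),(306,140),(200,3),(311,3),(330,100),(330,5),(353,100),(353,5)]: pass
m,W=glass(c); W=W[W[:,1]<-115]; print("glass right end y",W[:,1].min())
for lo,hi,f in((425,450,np.min),(510,540,np.max)):
    k=(W[:,0]>lo)&(W[:,0]<hi)&(W[:,1]>W[:,1].min()+4)&(W[:,1]<W[:,1].max()-2); print("side x(y)",np.polyfit(W[k][:,1],W[k][:,0],1),W[k].mean(0),k.sum())
E
```

```text
line [-1.34001729e-03 -1.62353833e+02] 438.87841288847716 520.8504158970958 33 edge [-4.77423579e-04 -1.81060617e+02] 25 41
line y -162.99704099205331 edge y at glass -181.28978049453514 to go 18.292739502481822 rel angle deg -0.04942297904922645
batten x(y) [9.16264918e-03 5.50575773e+02] 549.3306138446889
glass right end y -207.51485
side x(y) [-3.53415052e-03  4.34855289e+02] [ 435.41748 -159.0968 ] 107
side x(y) [2.21278197e-03 5.24633646e+02] [ 524.28174 -159.01817] 108
```

```bash
python3 - <<'E'
from m import *
import pickle
s,c=pickle.load(open("w4.pkl","rb"))
for u in (195,318,380,420,465): print(u,[(v,c["color"][v,u].tolist(),round(float(c["depth"][v,u]))) for v in range(94,112)])
for u in (318,420): print(onz(c,(u,98.5),40), onz(c,(u,86.4),46))
E
```

```text
195 [(94, [94, 68, 47], 278), (95, [93, 68, 47], 279), (96, [93, 69, 48], 278), (97, [87, 63, 43], 278), (98, [79, 56, 38], 278), (99, [92, 74, 49], 280), (100, [120, 100, 67], 318), (101, [120, 101, 67], 318), (102, [122, 102, 68], 317), (103, [123, 103, 69], 319), (104, [123, 102, 67], 317), (105, [121, 100, 66], 319), (106, [134, 111, 74], 319), (107, [150, 125, 82], 320), (108, [151, 125, 84], 320), (109, [149, 123, 81], 321), (110, [148, 124, 80], 320), (111, [150, 125, 83], 322)]
318 [(94, [189, 138, 95], 278), (95, [187, 137, 94], 278), (96, [189, 138, 95], 278), (97, [187, 136, 95], 279), (98, [164, 118, 82], 278), (99, [124, 90, 61], 279), (100, [133, 110, 73], 281), (101, [169, 143, 94], 318), (102, [169, 143, 95], 319), (103, [167, 140, 93], 317), (104, [167, 141, 93], 319), (105, [167, 140, 93], 319), (106, [167, 140, 93], 320), (107, [164, 137, 91], 319), (108, [187, 154, 102], 320), (109, [240, 209, 138], 320), (110, [245, 223, 147], 321), (111, [244, 221, 146], 319)]
380 [(94, [182, 130, 88], 278), (95, [184, 132, 90], 278), (96, [183, 131, 89], 278), (97, [184, 133, 9
[... 897 characters left out ...]
45], 321)]
465 [(94, [174, 124, 84], 277), (95, [174, 124, 84], 277), (96, [174, 123, 83], 278), (97, [175, 124, 84], 279), (98, [171, 120, 81], 279), (99, [147, 104, 69], 278), (100, [160, 126, 84], 279), (101, [245, 215, 141], 281), (102, [255, 240, 162], 317), (103, [255, 238, 161], 318), (104, [253, 236, 161], 319), (105, [251, 233, 159], 319), (106, [251, 233, 159], 320), (107, [249, 231, 158], 320), (108, [248, 231, 157], 320), (109, [248, 232, 158], 318), (110, [249, 232, 159], 320), (111, [248, 232, 157], 321)]
[ 535.32866629 -172.92337145   40.        ] [ 533.65226571 -163.12177139   46.        ]
[ 625.08277995 -173.22936146   40.        ] [ 620.65227695 -163.42289291   46.        ]
```

The edge's top corner is at row ≈98.8 (depth and brightness agree) and y≈-173.2. The line's centre is at y=-163.0, so about 10.2 mm remain; the earlier 18 mm came from the shadow boundary. I'll go back behind the strip for the final push, with a tiny turn (about 0.4°) to match the board's yaw.

```bash
python3 -m jog '[{"tx":49,"ty":0,"tz":0,"ax":0,"ay":0,"az":0.006,"jaw":0},{"tx":49,"ty":0,"tz":0,"ax":0,"ay":0,"az":0,"jaw":0},{"tx":49,"ty":0,"tz":0,"ax":0,"ay":0,"az":0,"jaw":0},{"tx":49,"ty":0,"tz":0,"ax":0,"ay":0,"az":0,"jaw":0},{"tx":48,"ty":0,"tz":0,"ax":0,"ay":0,"az":0,"jaw":0}]' | grep -E 'pos|rot'
python3 -m jog '[{"tx":0,"ty":0,"tz":0,"ax":0,"ay":0,"az":0,"jaw":0},{"tx":0,"ty":0,"tz":45,"ax":0,"ay":0,"az":0,"jaw":0},{"tx":0,"ty":0,"tz":45,"ax":0,"ay":0,"az":0,"jaw":0},{"tx":0,"ty":0,"tz":20,"ax":0,"ay":0,"az":0,"jaw":0},{"tx":0,"ty":0,"tz":0,"ax":0,"ay":0,"az":0,"jaw":0}]' | grep -E 'pos|rot|time'
```

```text
eef_pos: [480.8, 0.2, 166.8]
ee_rot: [-0.0, 0.709, 0.706, 0.0]
time_s: 20.15
eef_pos: [480.5, -2.6, 55.7]
ee_rot: [-0.001, 0.709, 0.705, -0.001]
```

```bash
python3 -m jog '[{"tx":0,"ty":0,"tz":20,"ax":0,"ay":0,"az":0,"jaw":0},{"tx":0,"ty":0,"tz":15,"ax":0,"ay":0,"az":0,"jaw":0},{"tx":0,"ty":0,"tz":0,"ax":0,"ay":0,"az":0,"jaw":0},{"tx":0,"ty":0,"tz":0,"ax":0,"ay":0,"az":0,"jaw":0}]' | grep -E 'pos|force|time'
```

```text
time_s: 20.65
eef_pos: [481.9, -3.0, 22.3]
force: [0.2, -0.5, -0.2]
grip_force: 0.0
```

```bash
python3 -m jog '[{"tx":0,"ty":-1.3,"tz":3,"ax":0,"ay":0,"az":0,"jaw":0},{"tx":0,"ty":0,"tz":2.2,"ax":0,"ay":0,"az":0,"jaw":0},{"tx":0,"ty":0,"tz":0,"ax":0,"ay":0,"az":0,"jaw":0},{"tx":0,"ty":0,"tz":0,"ax":0,"ay":0,"az":0,"jaw":0}]' | grep -E 'pos|force:'
python3 -m jog '[{"tx":-5,"ty":0,"tz":0,"ax":0,"ay":0,"az":0,"jaw":0},{"tx":-4,"ty":0,"tz":0,"ax":0,"ay":0,"az":0,"jaw":0},{"tx":-3,"ty":0,"tz":0,"ax":0,"ay":0,"az":0,"jaw":0},{"tx":0,"ty":0,"tz":0,"ax":0,"ay":0,"az":0,"jaw":0}]' | grep -E 'pos|force:'
```

```text
eef_pos: [480.2, -2.9, 16.4]
force: [0.5, -0.2, 0.1]
grip_force: 0.0
eef_pos: [480.1, -15.2, 16.4]
force: [0.6, -0.0, 0.2]
grip_force: 0.0
```

```bash
python3 -m jog '[{"tx":-3,"ty":0,"tz":0,"ax":0,"ay":0,"az":0,"jaw":0},{"tx":-3,"ty":0,"tz":0,"ax":0,"ay":0,"az":0,"jaw":0},{"tx":-3,"ty":0,"tz":0,"ax":0,"ay":0,"az":0,"jaw":0},{"tx":-2,"ty":0,"tz":0,"ax":0,"ay":0,"az":0,"jaw":0},{"tx":-1.2,"ty":0,"tz":0,"ax":0,"ay":0,"az":0,"jaw":0}]' | grep -E 'pos|force:'
python3 -m jog '[{"tx":0,"ty":0,"tz":0,"ax":0,"ay":0,"az":0,"jaw":0},{"tx":8,"ty":0,"tz":0,"ax":0,"ay":0,"az":0,"jaw":0},{"tx":0,"ty":0,"tz":-50,"ax":0,"ay":0,"az":0,"jaw":0},{"tx":0,"ty":0,"tz":-50,"ax":0,"ay":0,"az":0,"jaw":0},{"tx":0,"ty":0,"tz":-50,"ax":0,"ay":0,"az":0,"jaw":0}]' | grep -E 'pos|force:'
python3 -m jog '[{"tx":-48,"ty":0,"tz":0,"ax":0,"ay":0,"az":0,"jaw":0},{"tx":-48,"ty":0,"tz":0,"ax":0,"ay":0,"az":0,"jaw":0},{"tx":-48,"ty":0,"tz":0,"ax":0,"ay":0,"az":0,"jaw":0},{"tx":-48,"ty":0,"tz":0,"ax":0,"ay":0,"az":0,"jaw":0},{"tx":-38,"ty":0,"tz":0,"ax":0,"ay":0,"az":0,"jaw":0}]' | grep -E 'pos|force:'
python3 -m jog '[{"tx":0,"ty":0,"tz":0,"ax":0,"ay":0,"az":0,"jaw":0},{"tx":0,"ty":0,"tz":0,"ax":0,"ay":0,"az":0,"jaw":0},{"tx":0,"ty":0,"tz":0,"ax":0,"ay":0,"az":0,"jaw":0}]' | grep -E 'pos|time'
python3 - <<'E'
from m import *
s=sense(); c=wristcam(s,capture("wrist")); print(s["eef_pos"])
cv2.imwrite("pics/edge2.png",cv2.resize(c["color"][40:190,180:380,::-1],(800,600),interpolation=cv2.INTER_CUBIC))
import pickle; pickle.dump((s,c),open("w5.pkl","wb"))
g=c["color"].astype(float).sum(-1)
L=[]
for u in range(208,302,3):
    w=np.clip(500-g[70:125,u]-235,0,None); 
    if w.sum(): L.append(onz(c,(u,70+(w*np.arange(55)).sum()/w.sum()),46)[:2])
L=np.array(L); p=np.polyfit(L[:,0],L[:,1],1); print("line",p,np.polyval(p,480),len(L),np.std(L[:,1]-np.polyval(p,L[:,0])))
for u in (194,318,420): print(u,[(v,c["color"][v,u].tolist(),round(float(c["depth"][v,u])),round(onz(c,(u,v),40)[1],1)) for v in range(92,106)])
E
```

```text
eef_pos: [480.0, -27.2, 16.4]
force: [-0.4, 1.0, 0.8]
grip_force: 0.7
eef_pos: [479.8, -18.5, 168.1]
force: [0.9, -0.1, -0.7]
grip_force: 0.0
eef_pos: [478.6, -250.4, 166.3]
force: [0.5, 0.7, 0.7]
grip_force: 0.0
time_s: 23.9
eef_pos: [478.9, -247.9, 166.5]
[ 478.89669696 -247.88594216  166.50518801]
line [-6.21291515e-03 -1.70458974e+02] -173.44117333952698 32 0.02050689287654375
194 [(92, [94, 69, 48], 278, np.float64(-166.0)), (93, [93, 68, 47], 278, np.float64(-166.9)), (94, [93, 68, 46], 278, np.float64(-167.7)), (95, [94, 68, 47], 278, np.float64(-168.5)), (96, [93, 68, 47], 278, np.float64(-169.4)), (97, [94, 69, 48], 280, np.float64(-170.2)), (98, [94, 68, 48], 279, np.float64(-171.1)), (99, [82, 59, 39], 279, np.float64(-171.9)), (100, [81, 62, 40], 280, np.float64(-172.7)), (101, [110, 92, 61], 319, np.float64(-173.6)), (102, [126, 105, 70], 317, np.float64(-174.4)), (103, [125, 104, 69], 318, np.float64(-175.3)), (104, [122, 102, 67], 319, np.float64(-176.1)), (105, [130, 108, 72], 320, np.float64(-177.0))]
318 [(92, [187, 135, 93], 278, np.float64(-166.6)), (93, [187, 136
[... 569 characters left out ...]
, 92], 319, np.float64(-177.5))]
420 [(92, [178, 128, 87], 278, np.float64(-167.0)), (93, [179, 128, 87], 277, np.float64(-167.8)), (94, [178, 128, 87], 278, np.float64(-168.7)), (95, [178, 128, 87], 278, np.float64(-169.5)), (96, [178, 128, 87], 279, np.float64(-170.4)), (97, [178, 128, 87], 278, np.float64(-171.2)), (98, [180, 129, 87], 279, np.float64(-172.0)), (99, [178, 126, 86], 279, np.float64(-172.9)), (100, [154, 110, 75], 281, np.float64(-173.7)), (101, [127, 93, 63], 281, np.float64(-174.6)), (102, [145, 119, 79], 319, np.float64(-175.4)), (103, [166, 139, 92], 319, np.float64(-176.3)), (104, [166, 139, 92], 319, np.float64(-177.1)), (105, [166, 138, 91], 320, np.float64(-178.0))]
```

View pics/edge2.png

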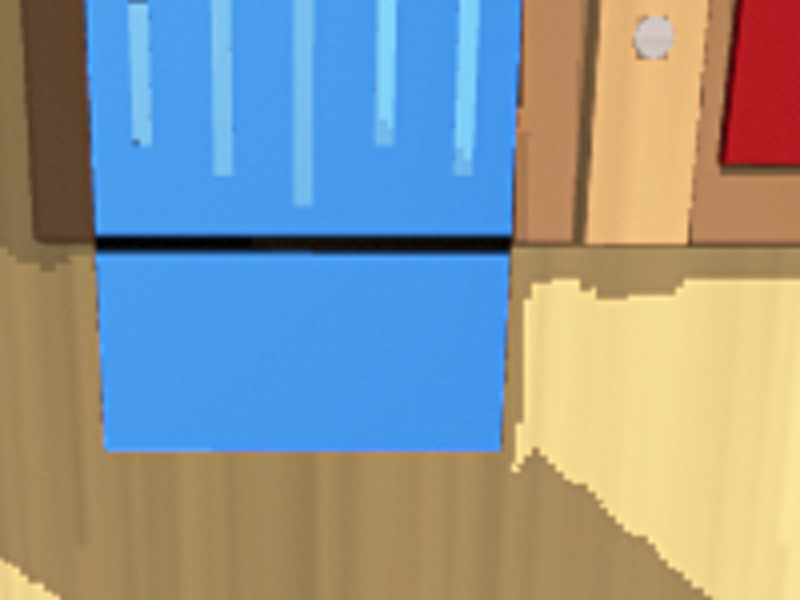

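The black line (row ≈243) lies right over the board's edge (rows ≈241–244 on both sides), measured to within about 0.6 mm. The strip is flat and parallel to the batten, and the arm is clear, so I'll hand in.

```bash
python3 -c "
from rig import finish_job
print(finish_job())"
```

```text
the job is handed in; nothing more can be done
None
```

The job is handed in: the blue strip lies flat and straight along the batten with its black line over the board's right-hand edge, to within about 1 mm by the last wrist picture. It was pushed with the fingertips only, and I saw no contact with the other items.

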